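# Stand the leaning cordless driver in its charging cup and switch the charger on

### The job

The cordless screwdriver has been left leaning back on the yoke of its charging station, with its tapered nose crooked in the tapered cup. Tip it upright with the fingers, without lifting it out of the cup, and push it firmly down over the stiff contact pin until its nose sits fully home and straight in the cup. Then throw the toggle switch all the way over to the far side to start charging, leaving the driver standing home and the loose things around the station where they are.

Things in the scene. Friction and masses are not known exactly. Their poses are not given: they have to be found in the camera images.
- station: Charging station, fixed: black housing 160 (x) by 300 (y) mm, 50 mm high, flat top. Origin: centre of its underside on the bench; z up. Its -x long side faces roughly towards the robot. On the top, in its frame: the tapered cup at (20, 0) mm, the steel yoke at (20, 63), the toggle switch's pivot at (10, -105). The driver leans from the cup towards +y over the yoke.
- cup_floor (a point): Point on the station's top at the centre of the floor of the grey tapered cup; axes as the station's. The cup is an upright open cone, 34 mm high, inner radius 8.5 mm at the floor and 20.9 mm at the rim (20 degrees to the axis), outer radius 26 mm at the rim. A brass contact pin stands 7.5 mm high in its middle.
- yoke_bar (a point): Middle of the yoke's level steel bar (10 mm diameter, 50 mm long, along the station's x, 88 mm above the station's top, on one post). At both ends short prongs rise another 23 mm. The leaning driver rests on the bar between the prongs; axes as the station's.
- driver: Cordless screwdriver without bit, loose, 180 mm long, about 0.4 kg: aluminium nose taper, radius 9.2 mm at the end to 25 mm at 44 mm (20 degrees to the axis, as the cup), then a round grey body of 40 mm diameter with black rubber bands. Origin: centre of the nose end; z towards the tail. Leans 33 degrees at the start, nose end 20 mm above the cup's floor; fully home 2 mm above it.
- driver_tail (a point): Centre of the driver's flat tail face, 180 mm from the nose end; axes as the driver's. 232 mm above the bench when upright and home. Let go while still leaning much, it falls back on the yoke; tipped nearly upright it stays standing loosely in the cup, about 5 mm too high on the contact pin, until it is pushed down on the tail with about 10 to 20 N.
- toggle_tip (a point): Centre of the 26 mm black ball at the end of the toggle switch's lever. The lever is 50 mm from pivot to ball centre, pivot 22 mm above the station's top, on a dark steel block 70 by 50 by 25 mm.
- toggle (a joint): Angle of the toggle lever in rad about the station's y axis: 0 leans 0.5 rad towards the station's -x (robot side, off), 0.5 is upright, 1.0 leans 0.5 rad towards +x (far side, on) at its stop. Light friction (about 1.5 N at the ball), stays where it is left.
- contact (a joint): How far the brass contact pin in the cup's floor (12 mm diameter) is pushed down, in m: 0 is fully up (top 7.5 mm above the cup's floor), about 0.0053 when the driver is fully home, 0.007 its stop. Stiff: yields at about 8 N, more than the driver's weight, and stays where it is left (no spring).
- module: Bystander: display module, steel plate 80 by 120 mm with green board and pale screen, 22 mm high, lying loose behind the station. Origin: centre of the underside.
- tape_roll: Bystander: white roll of tape lying flat, 96 mm diameter, 24 mm high, loose behind the station. Origin: centre of the underside.
- bit_case: Bystander: black bit case 90 by 55 by 26 mm, loose beside the station's -y end. Origin: centre of the underside.

How it is judged:
On the way, in this order (a step that is already met when the one before it is completed fails the run):
1. the driver stands upright, fully home in the cup, before the switch is thrown (angle between driver's own z axis and vertical below 0.06 rad and z of driver in the frame of cup_floor below 0.0045 m and horizontal distance between driver and cup_floor below 0.003 m and value of joint toggle below 0.5 rad), for 0.3 s.
2. the toggle switch is thrown over to the far side (value of joint toggle above 0.85 rad), for 0.1 s.
At the end, for the whole second after the job is handed in: The driver stands in the cup within 0.06 rad (3.4 degrees) of upright, nose end within 3 mm of the cup's axis and less than 4.5 mm above its floor (about 2 mm when fully home), at rest; the toggle is past 0.85 rad of its 1.0 rad; the bystanders are within 25 mm of where they were (angle between driver's own z axis and vertical below 0.06 rad and z of driver in the frame of cup_floor below 0.0045 m and horizontal distance between driver and cup_floor below 0.003 m and linear speed of driver below 0.02 m/s and angular speed of driver below 0.1 rad/s and value of joint toggle above 0.85 rad and distance of each of module, tape_roll, bit_case from where it was at the start of the episode below 0.025 m); the robot touches nothing.
It fails at once if the driver falls over or its nose is lifted out of the cup (angle between driver's own z axis and vertical above 1.1 rad or z of driver in the frame of cup_floor above 0.045 m or horizontal distance between driver and cup_floor above 0.045 m).
It fails at once if the display module, tape roll or bit case is moved more than 25 mm (distance of any of module, tape_roll, bit_case from where it was at the start of the episode above 0.025 m).
It also fails if it takes over 56 s, if anything falls off the work surface, if the arm or the gripper's body presses on something with over 40 N, if the wrist force passes 120 N, or if a joint passes its speed limit or range.

### The arm

A 7-joint arm with a two-finger parallel gripper is mounted at the origin on the work surface. World frame = base frame: x ahead of the robot, y to its left, z up, the work surface at z = 0. Lengths are in m, angles in rad, forces in N, time in s.
With the tool pointing down it reaches from about 0.425 to 0.925 m from the base axis. Payload 6.8 kg.
Tool frame: the origin (TCP) lies at the very end of the fingers, on their centre line; the grasp point (between the pads) lies 19 mm behind it (arm.pinch_z is the distance from the TCP to the grasp point, in m); z points along the fingers, y is the line along which they close (so a half turn about z gives the same grasp; the last joint's range is limited). The gripper opens to 88 mm and grips with 3 to 60 N. Pads are 20 mm wide; open, the fingers measure 115 mm over their backs; the gripper's body (75 mm by 178 mm) begins 61 mm behind the grasp point.
Start: joints at [1.212, 0.477, 0.022, 1.555, -0.011, 1.109, -0.083], TCP at [0.168, -0.654, 0.223] pointing down, gripper open.
Joint ranges: [-2.96, 2.96], [-0.34, 2.1], [-1.41, 1.46], [0.24, 2.44], [-1.37, 4.51], [0.17, 1.92], [-2.96, 2.96]. Speed limits (rad/s): [2.39, 2.39, 3.14, 3.14, 3.14, 3.14, 3.14].

### API

Orientations are given as a unit quaternion [x, y, z, w].
In Python, from cell import arm gives the robot as it stands.
- The arm moves only by the tool shift_gripper, called after "Request:" as name(argument=value, ...), one argument or row to a line, values as JSON. Schema: {"type":"object","properties":{"segments":{"type":"array","items":{"type":"object","properties":{"sx":{"type":"number"},"sy":{"type":"number"},"sz":{"type":"number"},"drx":{"type":"number"},"dry":{"type":"number"},"drz":{"type":"number"}},"additionalProperties":false},"minItems":1,"maxItems":5},"aperture":{"type":"number"},"clamp_n":{"type":"number"},"only":{"type":"string"},"quiet":{"type":"boolean"},"lines":{"type":"string"}},"required":["segments"],"additionalProperties":false}. segments is a list of rows, 1 to 5 of them, each an object with the fields sx, sy, sz (the shift in normalised numbers (1 is 0.3 m)), drx, dry, drz (a rotation vector in normalised numbers (1 is pi rad)); a field left out counts as zero; each row is the pose to reach, as a shift and turn from the pose commanded when the call began, along the tool's axes at that moment; what a row does not reach only later rows make up. A row lasts 1/8 s, in which the tool goes at most 0.0625 m and 0.188 rad, less where a joint would pass 70% of its speed; a pose out of reach is approached as far as the arm can. aperture is the finger opening in m, set as the call begins (left out keeps the last). The fingers move at their own pace and stop on an object; clamp_n is the grip in N (left out, the last holds). Time passes only in rows, so rows that do not move let the fingers close. The tool returns the time, the measured TCP pose, the force, the opening and the grip force at its end. only (a regular expression) keeps the lines of the reply that match it, lines (a string "A,B") keeps lines A to B, and quiet returns only ok. No shift or turn number may pass 1 either way. Input that does not fit is refused with a message, and nothing moves.
- arm.read_state(): the state, without advancing time (a new reading comes with each control period).
- arm.get_image(name): name is "scene" or "top"; returns the picture (400x640x3 uint8, red, green, blue); there is no depth.
- arm.camera_info(name): a dict with "fov_y" (degrees; the focal length in pixels is half the picture's height over the tangent of half this angle, whatever the lens; pixels are square), "cx", "cy" (the principal point, pixels), "R" (3x3) and "t" (3): a world point X has camera coordinates R X + t. Camera axes: x right, y down, z forward; pixel columns grow to the right and rows downward; lengths in m; the calibration is good to about 2 mm. A picture is of the moment at which its call begins. camera_info takes no time and is no camera call.
- arm.hand_in(): hands the job in; it is judged then, once.
The state is a dict: "t": time; "joint_pos": joint angles; "joint_velocities": joint speeds; "tau": joint torques, N m; "ee_pos": TCP position; "orientation": TCP orientation; "ft_force": force on the tool from outside, world axes, zero at the start; "wrist_torque": the same for the moment, N m; "width": finger opening in m; "grasp_force": force on a finger pad.
Only numpy, scipy, OpenCV 4.12 (cv2) and the standard library are available. Lean on these libraries where they do the work, as an engineer would, in place of code of your own. Each camera call takes 0.05 s, during which the arm holds its last target. There are 200 camera calls.

## Working session

There is one attempt and no reset: what is moved stays moved. The work goes in short steps, Python scripts to look and compute and a tool call to move; the robot and the scene stay as the last step left them, time stands still between calls to the robot, and variables do not carry over. Pictures are saved under pics/ and viewed, at most 10 in all, crops included, and the job is handed in when it is done.

```bash
ls; mkdir -p pics
```

Run:
```python
from cell import arm
import cv2,numpy as np
a=arm.get_image("scene");b=arm.get_image("top")
for n,i in(("scene",a),("top",b)):
    cv2.imwrite(f"pics/{n}0.png",i[:,:,::-1]); print(n,arm.camera_info(n))
s=arm.read_state();print(s["t"],s["ee_pos"],s["orientation"],s["ft_force"],s["width"])
```

```text
cell.py
pics
scene {'fov_y': 52.042290388103154, 'cx': 315.3167065777985, 'cy': 195.19565722458586, 'R': array([[ 0.68906484,  0.72445018,  0.01901516],
       [ 0.40510382, -0.36329514, -0.83899198],
       [-0.60089977,  0.58582299, -0.54381145]]), 't': array([-0.44840824, -0.12133674,  1.49596558])}
top {'fov_y': 44.27981886984002, 'cx': 314.7999489686807, 'cy': 202.8055974393028, 'R': array([[ 2.16537915e-02, -9.99764925e-01,  1.09878253e-03],
       [-9.96145850e-01, -2.16688178e-02, -8.49935770e-02],
       [ 8.49974065e-02,  7.45885538e-04, -9.96380893e-01]]), 't': array([-0.02240614,  0.63913579,  1.07591532])}
0.1 [ 0.16736442 -0.65336035  0.22183312] [ 9.92148139e-01  1.25065719e-01 -1.50321392e-04 -7.82866497e-04] [ 0.27943738  0.49322464 -0.11166374] 0.08767908381781268
```

View pics/scene0.png

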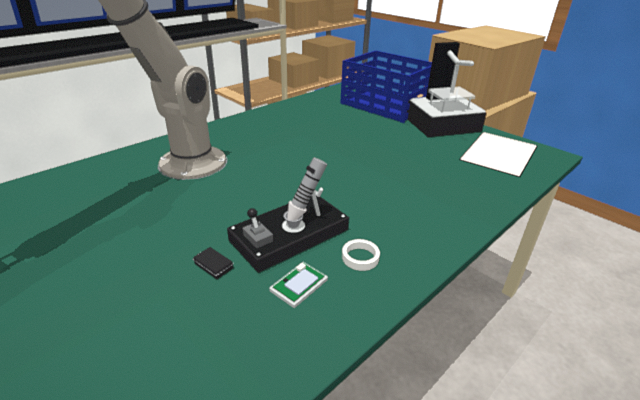

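View pics/top0.png

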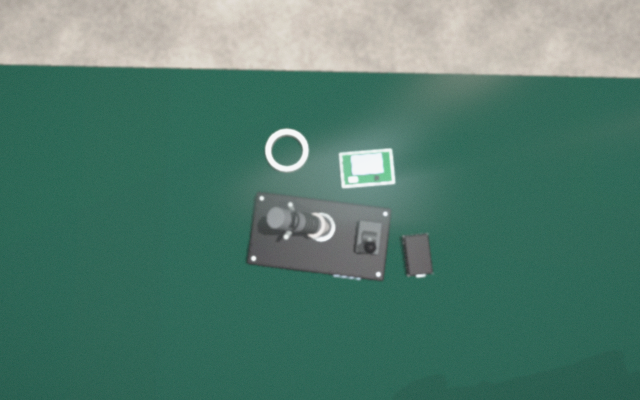

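The scene view shows the station around (288,230), with the driver's tail at (318,163), cup at (293,225) and toggle ball at (252,213). In the top view the station is around (318,236), with its screws near (262,198), (385,213), (378,274) and (253,258), the cup at (321,227) and the ball at (370,246). Next I'll enlarge both and triangulate.

Create h.py:
```python
import numpy as np,cv2
from cell import arm
C={n:arm.camera_info(n) for n in("scene","top")}
def ray(n,u,v):
    c=C[n];f=200/np.tan(np.radians(c["fov_y"])/2);R=np.array(c["R"])
    d=R.T@np.array([(u-c["cx"])/f,(v-c["cy"])/f,1]);return -R.T@c["t"],d/np.linalg.norm(d)
def plane(n,u,v,z):
    o,d=ray(n,u,v);return o+d*(z-o[2])/d[2]
def tri(ps,pt):
    o1,d1=ray("scene",*ps);o2,d2=ray("top",*pt)
    k=np.linalg.lstsq(np.c_[d1,-d2],o2-o1,rcond=None)[0]
    a,b=o1+k[0]*d1,o2+k[1]*d2;return (a+b)/2,np.linalg.norm(a-b)
def proj(n,X):
    c=C[n];f=200/np.tan(np.radians(c["fov_y"])/2);q=c["R"]@np.array(X)+c["t"];return f*q[0]/q[2]+c["cx"],f*q[1]/q[2]+c["cy"]
def white(n,img,box):
    x0,y0,x1,y1=box;m=(img[y0:y1,x0:x1].min(2)>120).astype(np.uint8)
    k,_,st,ce=cv2.connectedComponentsWithStats(m)
    return [(np.round(ce[i]+[x0,y0],1).tolist(),int(st[i][4])) for i in range(1,k) if st[i][4]>2]
```

Run:
```python
from h import *
a=cv2.imread("pics/scene0.png");b=cv2.imread("pics/top0.png")
print(white("s",a,(225,145,355,270)));print(white("t",b,(240,188,395,285)))
A=cv2.resize(a[145:275,220:360],None,fx=4,fy=4,interpolation=3)
B=cv2.resize(b[185:285,240:395],None,fx=5,fy=5,interpolation=3)
cv2.imwrite("pics/sc.png",A);cv2.imwrite("pics/tc.png",B)
```

```text
[([225.5, 157.5], 4), ([316.1, 166.7], 195), ([226.0, 161.0], 3), ([307.6, 181.7], 101), ([303.5, 187.8], 17), ([316.8, 199.0], 119), ([302.4, 191.6], 18), ([300.5, 194.8], 17), ([298.5, 197.9], 15), ([293.7, 216.1], 486), ([342.5, 215.2], 10), ([256.9, 230.1], 227), ([232.5, 227.2], 10), ([348.3, 253.6], 268), ([258.0, 253.8], 12), ([302.1, 266.4], 85)]
[([348.5, 188.0], 14), ([261.4, 197.7], 29), ([279.9, 215.7], 474), ([348.6, 221.8], 1833), ([316.0, 205.6], 5), ([301.4, 221.3], 88), ([296.0, 219.5], 4), ([286.8, 234.9], 59), ([253.3, 257.9], 33), ([378.0, 273.8], 41), ([339.8, 275.5], 33), ([351.2, 277.1], 12), ([357.8, 278.0], 10)]
```

View pics/sc.png

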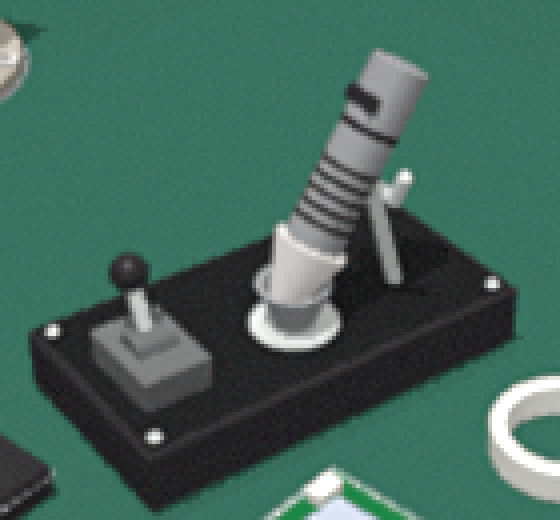

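View pics/tc.png

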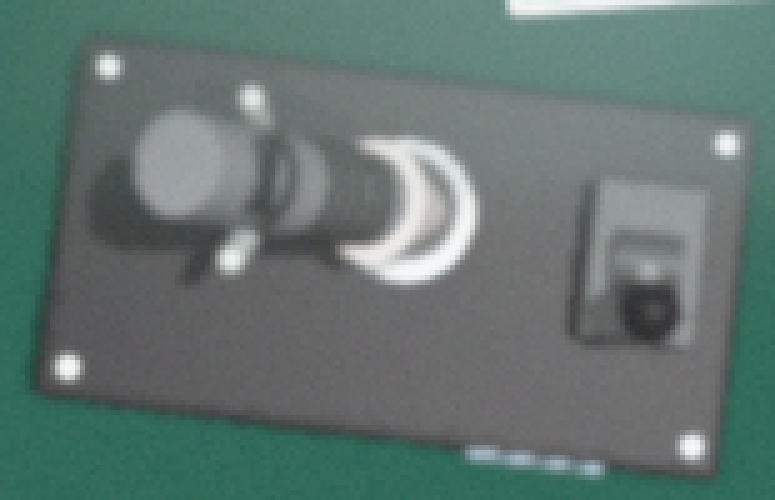

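Run:
```python
from h import *
b=cv2.imread("pics/top0.png")
print([w for w in white("t",b,(376,205,395,222))])
S={"++":((342.5,215.2),(261.4,197.7)),"+-":((258,253.8),(385.1,213.6)),"--":((232.5,227.2),(378,273.8))}
P={k:tri(*v) for k,v in S.items()}
for k,v in P.items(): print(k,v[0].round(4),v[1].round(4), plane("top",*S[k][1],.05).round(4))
mm=plane("top",253.3,257.9,.05);pp=P["++"][0]
Q=[plane("top",*S[k][1],.05) for k in S]+[mm]
c=np.mean([Q[0],Q[2]],0);c2=np.mean([Q[1],mm],0);ey=(Q[0]-Q[1]+mm-Q[2])[:2];yaw=np.arctan2(ey[1],ey[0])-np.pi/2
print("centre",c,c2,"yaw",yaw)
R=np.array([[np.cos(yaw),-np.sin(yaw)],[np.sin(yaw),np.cos(yaw)]]);c=(c+c2)/2
for n,p,z in(("cup",(.02,0),.05),("yoke",(.02,.063),.138),("toggle tip",(.01-.024,-.105),.116),("toggle pivot",(.01,-.105),.072)):
    X=np.r_[c[:2]+R@p,z];print(n,X.round(4),np.round(proj("scene",X),1),np.round(proj("top",X),1))
X=np.r_[c[:2]+R@[.02,.0],.07];d=np.r_[R@[0,np.sin(.576)],np.cos(.576)]
for k in(0,.18): print("drv nominal",(X+k*d).round(4),np.round(proj("scene",X+k*d),1),np.round(proj("top",X+k*d),1))
print("tail",tri((100.2,15.2),(0,0))[1] and tri((319.9,160.3),(275.6,217.3)))
print("ball",tri((251.6,212.2),(369.4,246.3)))
s=arm.read_state();print(s["ft_force"])
```

Add to h.py:
```python
from scipy.spatial.transform import Rotation as Ro
c0=np.array([.5659,-.0201]);YAW=-.1054;RS=np.array([[np.cos(YAW),-np.sin(YAW)],[np.sin(YAW),np.cos(YAW)]])
def rel(x,y,z,turn=0):
    "tool-axis shift+turn to TCP at station x,y and world z; turn=0: tool x along station x"
    s=arm.read_state();q=Ro.from_quat(s["orientation"])
    T=Ro.from_euler("z",YAW+turn)*Ro.from_euler("x",np.pi)
    p=np.r_[c0+RS@[x,y],z]
    print("t",round(s["t"],2),"F",s["ft_force"].round(1) if hasattr(s["ft_force"],"round") else s["ft_force"],"st",(RS.T@(np.array(s["ee_pos"])[:2]-c0)).round(4),"z",round(s["ee_pos"][2],4),"w",round(s["width"],4))
    print("rel",q.inv().apply(p-s["ee_pos"]).round(4),(q.inv()*T).as_rotvec().round(3))
```

```bash
python3 -c "
from h import *
rel(.02,.072,.33);rel(.02,.072,.20)"
```

```text
t 0.1 F [ 0.3  0.5 -0.1] st [-0.3297 -0.6717] z 0.2218 w 0.0877
rel [ 0.5871 -0.5752 -0.1073] [-0.002  0.     0.356]
t 0.1 F [ 0.3  0.5 -0.1] st [-0.3297 -0.6717] z 0.2218 w 0.0877
rel [ 0.5871 -0.575   0.0227] [-0.002  0.     0.356]
```

Units first: shifts go in shares of 0.3 m and turns go in shares of pi rad. So 0.23 m / 0.3 = 0.7667, -0.22 m / 0.3 = -0.7333, 0.356 rad / 3.1416 = 0.1133.

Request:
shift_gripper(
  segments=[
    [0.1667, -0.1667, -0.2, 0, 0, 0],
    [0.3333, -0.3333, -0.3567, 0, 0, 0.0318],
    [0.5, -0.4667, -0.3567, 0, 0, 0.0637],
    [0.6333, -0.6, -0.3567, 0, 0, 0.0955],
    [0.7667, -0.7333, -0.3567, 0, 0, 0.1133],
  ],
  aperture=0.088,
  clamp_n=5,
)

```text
refused: segments[0]: [0.1667, -0.1667, -0.2, 0, 0, 0] is not of type 'object' (schema: type "object"). Nothing was moved.
```

The call was refused and nothing moved: it wants a list of objects with named fields. Same move again in that form.

Request:
shift_gripper(
  segments=[
    {"sx":0.1667, "sy":-0.1667, "sz":-0.2},
    {"sx":0.3333, "sy":-0.3333, "sz":-0.3567, "drz":0.0318},
    {"sx":0.5, "sy":-0.4667, "sz":-0.3567, "drz":0.0637},
    {"sx":0.6333, "sy":-0.6, "sz":-0.3567, "drz":0.0955},
    {"sx":0.7667, "sy":-0.7333, "sz":-0.3567, "drz":0.1133},
  ],
  aperture=0.088,
  clamp_n=5,
)

```text
t: 0.72
ee_pos: [0.3183, -0.412, 0.3282]
orientation: [0.999, -0.054, 0.0, 0.0]
ft_force: [0.5, -0.3, 0.2]
width: 0.0874
grasp_force: 0.0
```

```bash
python3 -c "
from h import *
rel(.02,.072,.33)"
```

```text
t 0.72 F [ 0.5 -0.3  0.2] st [-0.205  -0.4158] z 0.3282 w 0.0874
rel [ 0.2239 -0.4883 -0.002 ] [ 0.001 -0.001 -0.002]
```

In the tool's units: -0.25 m / 0.3 = -0.8333, -0.2 m / 0.3 = -0.6667.

Request:
shift_gripper(
  segments=[
    {"sx":0.1, "sy":-0.1667},
    {"sx":0.1667, "sy":-0.3333},
    {"sx":0.25, "sy":-0.5},
    {"sx":0.3333, "sy":-0.6667},
    {"sx":0.4133, "sy":-0.8333},
  ],
)

```text
t: 1.35
ee_pos: [0.4674, -0.1766, 0.3276]
orientation: [0.999, -0.053, -0.0, 0.0]
ft_force: [1.0, 0.4, -0.3]
width: 0.0877
grasp_force: 0.0
```

Request:
shift_gripper(
  segments=[
    {"sx":0.0833, "sy":-0.1667},
    {"sx":0.1667, "sy":-0.3333},
    {"sx":0.25, "sy":-0.5},
    {"sx":0.3333, "sy":-0.6667},
    {"sx":0.3333, "sy":-0.7933},
  ],
)

```text
t: 1.98
ee_pos: [0.5923, 0.0503, 0.3268]
orientation: [0.999, -0.052, -0.001, -0.0]
ft_force: [0.4, -1.7, -0.3]
width: 0.0881
grasp_force: 0.0
```

```bash
python3 -c "
from h import *
rel(.02,.072,.20)"
```

```text
t 1.98 F [ 0.4 -1.7 -0.3] st [0.0189 0.0728] z 0.3268 w 0.0881
rel [0.0013 0.0009 0.1268] [-0.001  0.001  0.001]
```

In the tool's units: 0.13 m / 0.3 = 0.4333, 0.125 m / 0.3 = 0.4167.

Request:
shift_gripper(
  segments=[
    {"sx":0.0033, "sy":0.0033, "sz":0.1333},
    {"sx":0.0033, "sy":0.0033, "sz":0.2667},
    {"sx":0.0033, "sy":0.0033, "sz":0.3667},
    {"sx":0.0033, "sy":0.0033, "sz":0.4167},
    {"sx":0.0033, "sy":0.0033, "sz":0.4333},
  ],
)

```text
t: 2.6
ee_pos: [0.5921, 0.0468, 0.1972]
orientation: [0.999, -0.053, -0.0, 0.0]
ft_force: [0.5, 0.3, 0.5]
width: 0.0879
grasp_force: 0.0
```

Run:
```python
from h import *
rel(.02,.072,.19)
a=arm.get_image("scene");cv2.imwrite("pics/s1.png",cv2.resize(a[90:290,200:400,::-1],None,fx=3,fy=3))
```

```text
t 2.6 F [0.5 0.3 0.5] st [0.019  0.0693] z 0.1972 w 0.0879
rel [ 0.001  -0.0027  0.0072] [0.    0.001 0.   ]
```

View pics/s1.png

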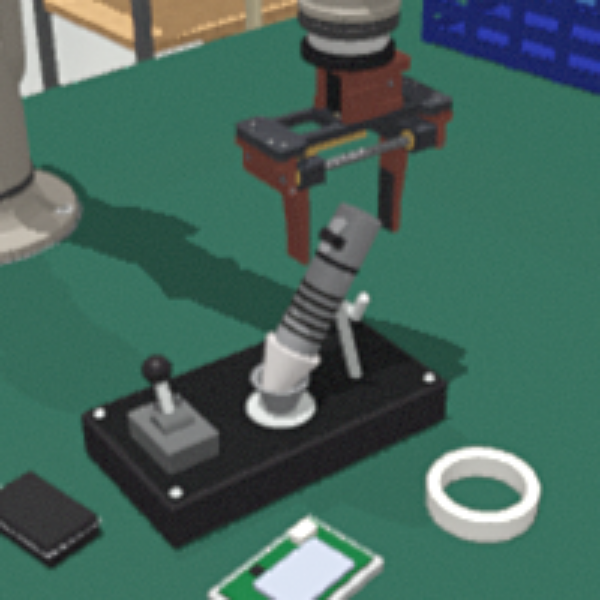

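The picture shows the fingers straddling the tail, with a finger on each side of it at about (300,240) and (390,210). I'll lower slightly and sweep towards -y.

In the tool's units: 0.038 m / 0.3 = 0.1267, 0.03 m / 0.3 = 0.1.

Request:
shift_gripper(
  segments=[
    {"sx":0.0033, "sz":0.04},
    {"sx":0.0033, "sy":0.0333, "sz":0.04},
    {"sx":0.0033, "sy":0.0667, "sz":0.04},
    {"sx":0.0033, "sy":0.1, "sz":0.04},
    {"sx":0.0033, "sy":0.1267, "sz":0.04},
  ],
)

```text
t: 3.28
ee_pos: [0.5892, 0.0075, 0.186]
orientation: [0.999, -0.053, 0.0, 0.0]
ft_force: [-0.0, 0.0, 0.2]
width: 0.0878
grasp_force: 0.5
```

Request:
shift_gripper(
  segments=[
    {"sy":0.0233},
    {"sy":0.0467},
    {"sy":0.07},
    {"sy":0.09},
    {"sy":0.1067},
  ],
)

```text
t: 3.9
ee_pos: [0.586, -0.0231, 0.1858]
orientation: [0.999, -0.053, 0.0, -0.0]
ft_force: [0.8, 0.1, 0.3]
width: 0.0873
grasp_force: 0.3
```

```bash
python3 - <<'E'
from h import *
rel(.02,-.018,.185)
a=arm.get_image("scene");cv2.imwrite("pics/s2.png",cv2.resize(a[90:290,200:400,::-1],None,fx=3,fy=3))
E
```

```text
t 3.9 F [0.8 0.1 0.3] st [ 0.0203 -0.0009] z 0.1858 w 0.0873
rel [-0.0003  0.0171  0.0008] [-0. -0.  0.]
```

View pics/s2.png

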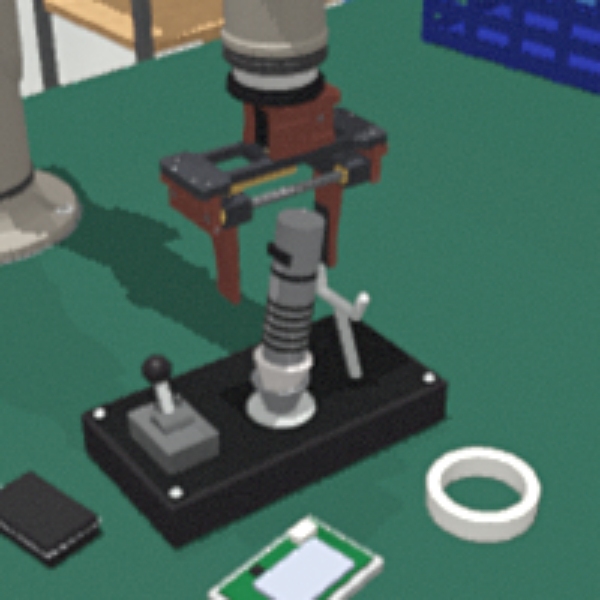

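The driver is now leaning about 10°, with its tail at about (298,220) in the crop, and the TCP is over the cup. Closing the fingers will centre it.

Request:
shift_gripper(
  segments=[
    {},
    {},
    {},
  ],
  aperture=0.06,
  clamp_n=5,
)

```text
t: 4.32
ee_pos: [0.5859, -0.0226, 0.1858]
orientation: [0.999, -0.052, -0.0, 0.0]
ft_force: [-0.3, 0.3, 0.9]
width: 0.0622
grasp_force: 0.1
```

Request:
shift_gripper(
  segments=[
    {"sy":-0.0033},
    {"sy":-0.0033},
    {"sy":-0.0033},
    {"sy":-0.0033},
    {"sy":-0.0033},
  ],
  aperture=0.036,
  clamp_n=5,
)

```text
t: 4.95
ee_pos: [0.586, -0.022, 0.1857]
orientation: [0.999, -0.053, -0.0, 0.0]
ft_force: [-0.1, -1.0, 0.7]
width: 0.0402
grasp_force: 5.0
```

```bash
python3 - <<'E'
from h import *
rel(.02,0,.185)
a=arm.get_image("scene");cv2.imwrite("pics/s3.png",cv2.resize(a[90:290,200:400,::-1],None,fx=3,fy=3))
E
```

```text
t 4.95 F [-0.1 -1.   0.7] st [0.0202 0.0002] z 0.1857 w 0.0402
rel [-0.0002  0.0002  0.0007] [0. 0. 0.]
```

View pics/s3.png

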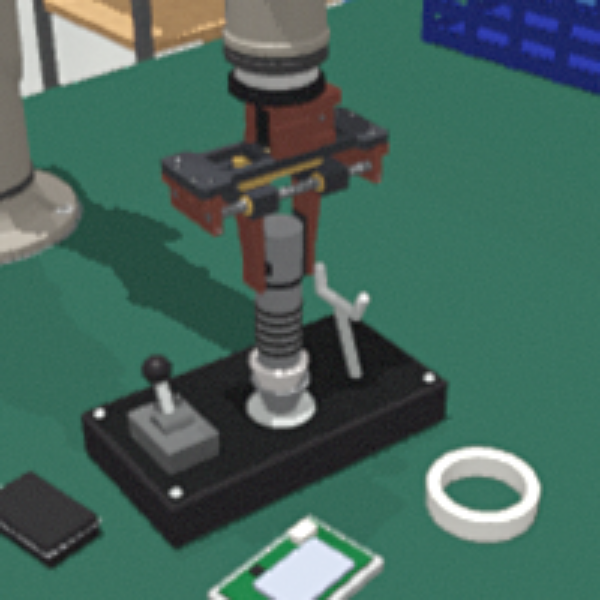

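The driver stands upright between the pads at about (283,250). I'll release, rise and close, then press on the tail.

Request:
shift_gripper(
  segments=[
    {},
    {},
    {},
    {},
  ],
  aperture=0.07,
)

```text
t: 5.5
ee_pos: [0.586, -0.0218, 0.1857]
orientation: [0.999, -0.053, -0.0, 0.0]
ft_force: [-0.7, -0.1, 0.8]
width: 0.0697
grasp_force: 0.0
```

Request:
shift_gripper(
  segments=[
    {"sz":-0.0667},
    {"sz":-0.15},
    {"sz":-0.2333},
    {"sz":-0.2667},
    {"sz":-0.2667},
  ],
)

```text
t: 6.12
ee_pos: [0.5863, -0.0219, 0.266]
orientation: [0.999, -0.053, 0.0, 0.0]
ft_force: [-0.4, 0.4, -0.7]
width: 0.0698
grasp_force: 0.0
```

Request:
shift_gripper(
  segments=[
    {},
    {},
    {},
    {},
    {},
  ],
  aperture=0.0,
  clamp_n=10,
)

```text
t: 6.75
ee_pos: [0.586, -0.0219, 0.2657]
orientation: [0.999, -0.053, -0.0, 0.0]
ft_force: [0.1, -0.7, -0.7]
width: 0.0233
grasp_force: 0.0
```

Run:
```python
from h import *
a=arm.get_image("scene");b=arm.get_image("top")
rel(.02,0,.245)
A=cv2.resize(a[110:260,220:360,::-1],None,fx=3.5,fy=3.5)
cv2.imwrite("pics/s4.png",A)
```

```text
t 6.85 F [ 0.5  0.2 -0.2] st [0.0203 0.0004] z 0.2658 w 0.0149
rel [-0.0003  0.0004  0.0208] [-0. -0.  0.]
```

View pics/s4.png

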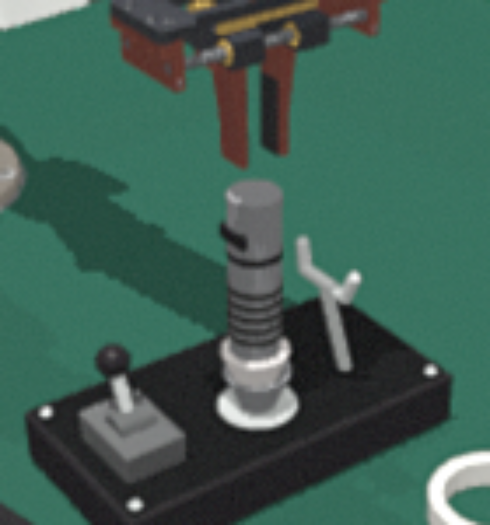

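The driver is standing loosely with its tail at about (255,192) in the crop, under the fingers. Pressing down in small steps.

In the tool's units: 0.028 m / 0.3 = 0.0933, 0.026 m / 0.3 = 0.0867.

Request:
shift_gripper(
  segments=[
    {"sz":0.0333},
    {"sz":0.06},
    {"sz":0.08},
    {"sz":0.0867},
    {"sz":0.0933},
  ],
)

```text
t: 7.48
ee_pos: [0.5862, -0.0218, 0.2377]
orientation: [0.999, -0.053, 0.0, -0.0]
ft_force: [-0.4, 0.4, -0.5]
width: 0.0003
grasp_force: 0.0
```

Request:
shift_gripper(
  segments=[
    {"sz":0.0033},
    {"sz":0.0067},
    {"sz":0.01},
  ],
)

```text
t: 7.85
ee_pos: [0.5876, -0.0215, 0.2367]
orientation: [0.999, -0.053, 0.002, -0.0]
ft_force: [-0.8, 0.6, 9.8]
width: 0.0004
grasp_force: 5.3
```

In the tool's units: 0.003 m / 0.3 = 0.01, 0.002 m / 0.3 = 0.0067.

Request:
shift_gripper(
  segments=[
    {"sz":0.0033},
    {"sz":0.0067},
    {"sz":0.01},
  ],
)

```text
t: 8.22
ee_pos: [0.5882, -0.0213, 0.2345]
orientation: [0.999, -0.053, 0.003, -0.0]
ft_force: [0.0, 0.1, 10.8]
width: 0.0004
grasp_force: 5.7
```

Request:
shift_gripper(
  segments=[
    {"sz":0.0033},
    {"sz":0.0067},
    {"sz":0.01},
  ],
)

```text
t: 8.6
ee_pos: [0.5886, -0.0212, 0.2321]
orientation: [0.999, -0.053, 0.003, -0.0]
ft_force: [-0.7, 0.7, 17.0]
width: 0.0007
grasp_force: 8.7
```

In the tool's units: 0.002 m / 0.3 = 0.0067, 0.001 m / 0.3 = 0.0033.

Request:
shift_gripper(
  segments=[
    {"sz":0.0033},
    {"sz":0.0067},
    {"sz":0.0067},
  ],
)

```text
t: 8.98
ee_pos: [0.5896, -0.0209, 0.232]
orientation: [0.999, -0.053, 0.005, -0.0]
ft_force: [-1.8, 1.6, 23.0]
width: 0.0008
grasp_force: 11.5
```

Request:
shift_gripper(
  segments=[
    {"sz":0.0033},
    {"sz":0.0033},
  ],
)

```text
t: 9.22
ee_pos: [0.5901, -0.0209, 0.232]
orientation: [0.999, -0.053, 0.005, -0.0]
ft_force: [-2.9, 0.2, 27.5]
width: 0.0001
grasp_force: 13.8
```

Firm stop at 0.232 m, so the driver is home. Rising and moving to the robot side of the toggle.

In the tool's units: -0.06 m / 0.3 = -0.2, -0.05 m / 0.3 = -0.1667.

Request:
shift_gripper(
  segments=[
    {"sz":-0.0333},
    {"sz":-0.1},
    {"sz":-0.1667},
    {"sz":-0.2},
  ],
)

```text
t: 9.72
ee_pos: [0.5863, -0.0219, 0.2867]
orientation: [0.999, -0.053, 0.001, 0.0]
ft_force: [1.1, 0.8, 0.4]
width: 0.0003
grasp_force: 0.0
```

Run:
```python
from h import *
print(np.round(arm.read_state()["joint_pos"],2))
a=arm.get_image("scene");b=arm.get_image("top")
rel(-.07,-.105,.28,np.pi/2);rel(-.07,-.105,.28,-np.pi/2)
A=cv2.resize(a[110:260,220:360,::-1],None,fx=3.5,fy=3.5)
cv2.imwrite("pics/s5.png",A)
```

```text
[ 0.26  0.31 -0.42  1.67  0.13  1.19 -1.86]
t 9.82 F [-0.1 -0.4 -0.2] st [0.0206 0.0004] z 0.2865 w 0.0008
rel [-0.0906  0.1054  0.0064] [ 1.000e-03 -1.000e-03 -1.571e+00]
t 9.82 F [-0.1 -0.4 -0.2] st [0.0206 0.0004] z 0.2865 w 0.0008
rel [-0.0906  0.1054  0.0064] [-1.000e-03 -1.000e-03  1.571e+00]
```

View pics/s5.png

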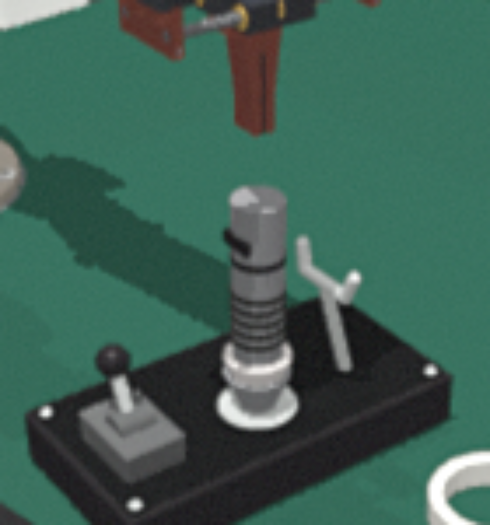

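The picture shows the driver upright, with its tail about 5 px lower in the crop at (258,197), and the switch still off with the ball at (113,360).

In the tool's units: 0.105 m / 0.3 = 0.35, -0.09 m / 0.3 = -0.3, -0.9 rad / 3.1416 = -0.2865.

Request:
shift_gripper(
  segments=[
    {"sx":-0.1, "sy":0.1, "drz":-0.0573},
    {"sx":-0.2, "sy":0.2, "drz":-0.1146},
    {"sx":-0.3, "sy":0.3, "drz":-0.1719},
    {"sx":-0.3, "sy":0.35, "drz":-0.2292},
    {"sx":-0.3, "sy":0.35, "drz":-0.2865},
  ],
)

```text
t: 10.45
ee_pos: [0.4843, -0.1185, 0.2848]
orientation: [0.922, 0.388, -0.001, -0.0]
ft_force: [0.1, -0.0, -0.1]
width: -0.0
grasp_force: 0.0
```

Request:
shift_gripper(
  segments=[
    {"drz":-0.0541},
    {"drz":-0.1082},
    {"drz":-0.1623},
    {"drz":-0.2133},
    {"drz":-0.2133},
  ],
)

```text
t: 11.08
ee_pos: [0.485, -0.1169, 0.2849]
orientation: [0.744, 0.668, -0.0, -0.001]
ft_force: [0.4, 0.2, 0.3]
width: 0.0007
grasp_force: 0.0
```

```bash
python3 -c "
from h import *
print(np.round(arm.read_state()['joint_pos'],2))
rel(-.07,-.105,.109,np.pi/2)"
```

```text
[ 0.62  0.17 -0.56  1.86  0.1   1.14 -0.09]
t 11.07 F [0.4 0.2 0.3] st [-0.0703 -0.1048] z 0.2849 w 0.0007
rel [-0.0003  0.0005  0.1759] [-0.001 -0.    -0.002]
```

In the tool's units: 0.174 m / 0.3 = 0.58, 0.165 m / 0.3 = 0.55.

Request:
shift_gripper(
  segments=[
    {"sz":0.15},
    {"sz":0.3},
    {"sz":0.45},
    {"sz":0.55},
    {"sz":0.58},
  ],
)

```text
t: 11.7
ee_pos: [0.484, -0.1166, 0.1098]
orientation: [0.744, 0.668, -0.001, -0.002]
ft_force: [-1.1, 0.5, 0.2]
width: 0.0006
grasp_force: 0.0
```

Request:
shift_gripper(
  segments=[
    {"sy":0.04},
    {"sy":0.08},
    {"sy":0.12},
    {"sy":0.1467},
    {"sy":0.1733},
  ],
)

```text
t: 12.32
ee_pos: [0.5376, -0.1224, 0.1119]
orientation: [0.744, 0.669, -0.0, -0.0]
ft_force: [-2.7, -0.0, 1.9]
width: 0.0002
grasp_force: 1.1
```

Request:
shift_gripper(
  segments=[
    {"sy":0.0167},
    {"sy":0.0333},
    {"sy":0.05},
    {"sy":0.0633},
  ],
)

```text
t: 12.82
ee_pos: [0.5565, -0.1244, 0.1118]
orientation: [0.744, 0.669, 0.0, 0.0]
ft_force: [-2.1, 0.6, 0.8]
width: 0.0002
grasp_force: 0.6
```

```bash
python3 -c "
from h import *
rel(.01,-.105,.109,np.pi/2)"
```

```text
t 12.82 F [-2.1  0.6  0.8] st [ 0.0016 -0.1047] z 0.1118 w 0.0002
rel [-0.0003  0.0084  0.0028] [ 0.    -0.    -0.001]
```

In the tool's units: 0.008 m / 0.3 = 0.0267, 0.006 m / 0.3 = 0.02.

Request:
shift_gripper(
  segments=[
    {"sy":0.01},
    {"sy":0.02},
    {"sy":0.0267},
  ],
)

```text
t: 13.2
ee_pos: [0.5638, -0.1252, 0.1114]
orientation: [0.744, 0.669, -0.0, -0.0]
ft_force: [-1.4, 0.2, -1.4]
width: 0.0009
grasp_force: 0.7
```

Request:
shift_gripper(
  segments=[
    {"sy":0.0067},
    {"sy":0.01},
  ],
)

```text
t: 13.45
ee_pos: [0.566, -0.1254, 0.1114]
orientation: [0.744, 0.669, -0.001, -0.001]
ft_force: [-6.8, 0.5, 1.7]
width: 0.0004
grasp_force: 3.1
```

The force is rising, so the lever is at its stop. A small extra nudge, then back off and up.

In the tool's units: 0.002 m / 0.3 = 0.0067.

Request:
shift_gripper(
  segments=[
    {"sy":0.0067},
    {"sy":0.0067},
  ],
)

```text
t: 13.7
ee_pos: [0.5661, -0.1254, 0.1113]
orientation: [0.744, 0.669, -0.002, -0.002]
ft_force: [-9.5, 0.6, 5.6]
width: 0.0004
grasp_force: 5.3
```

Request:
shift_gripper(
  segments=[
    {"sy":-0.0667},
    {"sy":-0.2},
    {"sy":-0.2667, "sz":-0.1},
    {"sy":-0.2667, "sz":-0.3},
    {"sy":-0.2667, "sz":-0.5},
  ],
)

```text
t: 14.32
ee_pos: [0.4899, -0.1172, 0.2641]
orientation: [0.743, 0.669, 0.001, 0.001]
ft_force: [0.3, -0.4, -0.3]
width: 0.0001
grasp_force: 0.0
```

Run:
```python
from h import *
a=arm.get_image("scene");b=arm.get_image("top")
rel(.01,-.105,.109,np.pi/2)
A=cv2.resize(a[140:270,220:340,::-1],(370,400));B=cv2.resize(b[185:285,290:395,::-1],(420,400))
cv2.imwrite("pics/s6.png",np.hstack([A,B]))
```

```text
t 14.43 F [ 0.6 -0.8 -0.2] st [-0.061  -0.1043] z 0.269 w 0.0004
rel [-0.0004  0.0687  0.161 ] [ 0.014  0.002 -0.001]
```

View pics/s6.png

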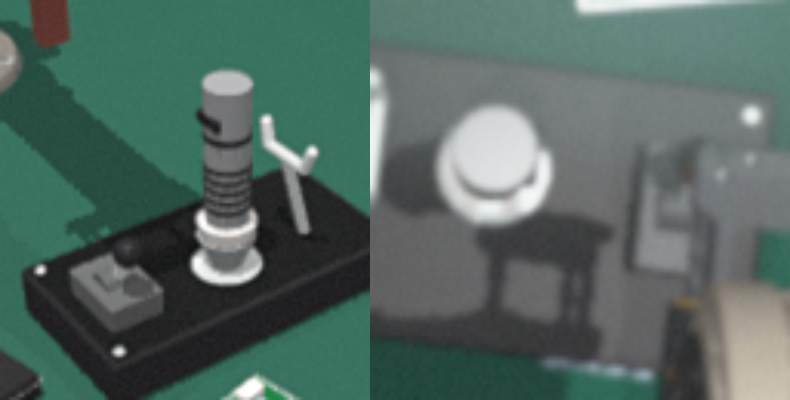

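The driver is straight and home at about (228,170), and the lever is thrown to the far side with its ball at about (127,248). The robot is clear of everything, so I'm handing in.

Request:
shift_gripper(
  segments=[
    {},
    {},
  ],
)

```text
t: 14.68
ee_pos: [0.4888, -0.1172, 0.2604]
orientation: [0.744, 0.669, -0.001, -0.001]
ft_force: [-0.8, -0.4, 0.3]
width: 0.0002
grasp_force: 0.0
```

```bash
python3 -c "
from cell import arm
print(arm.hand_in())"
```

```text
the job is handed in; nothing more can be done
None
```

I handed the job in at about 14.7 s: the driver is upright and pushed home in the cup, the toggle is at its far stop, the bystanders were not touched, and the robot is clear; no verdict came back.

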